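Move the three drying samples on by one station

TASK

Move each of the three samples on to its next station: the glass beaker comes off the hotplate onto the perforated porcelain cooling plate, the lidded aluminium tin that has cooled there goes onto the balance pan, and the lidded porcelain crucible that has been weighed goes onto the hotplate. Set each one down gently, upright and in the middle of its station; samples never stand on the bare bench, but the round cork mat is free for parking one on the way. Leave the amber bottle and the sample jar where they stand.

Things in the scene. Friction and masses are not known exactly. Their poses are not given: they have to be found in the camera images.
- beaker: open straight-sided clear glass beaker, outside diameter 50 mm (52 over the rim bead, small spout), 70 mm high, wall 2.5 mm, about 55 g; the tallest of the three samples; starts on the hotplate. Origin: centre of its underside, z up
- tin: squat bright aluminium soil-moisture tin with a slip lid, closed (the lid does not come off), 60 mm diameter over the lid (57 mm below 22 mm), 40 mm high, about 70 g; starts on the cooling plate. Origin: centre of its underside, z up
- crucible: white porcelain crucible with its lid on (it does not come off), narrow foot 34 mm widening to a straight wall 48 mm in diameter from 16 to 44 mm height, domed lid with a small knob to 61 mm total height, about 60 g; starts on the balance pan. Origin: centre of its underside, z up
- hotplate: white laboratory hotplate, fixed, square dark metal heating plate 140 x 140 mm whose top is 90 mm above the bench; housing 150 mm wide (y), reaching 137 mm to the front (-x, two black knobs on the front face stick out a further 18 mm) and 78 mm to the back of the origin. Origin: on the bench below the centre of the heating plate; z up, -x to its front
- balance: white compact balance, fixed, round steel pan of 120 mm diameter, its top 52 mm above the bench; housing 150 mm wide (y), 40 mm high, reaching 132 mm to the front (-x, display and keys on top there) and 72 mm to the back of the origin; the pan does not move. Origin: on the bench below the centre of the pan; z up, -x to its front
- cooling_plate: round white porcelain plate with dark holes on three short feet, fixed, 140 mm diameter, its top 28 mm above the bench. Origin: on the bench below its centre, z up
- cork_mat: round brown cork mat, fixed, empty at the start, 110 mm diameter, its top 10 mm above the bench (the white bench top is at z = 0; the other pieces in the working area are low, the beaker on the hotplate, 160 mm, and the amber bottle being the tallest). Origin: on the bench below its centre, z up
- reagent_bottle: amber glass bottle with black cap and paper label, 64 mm diameter, 150 mm high, standing loose behind or beside the stations; leave it alone. Origin: centre of its underside, z up
- sample_jar: reddish-brown capped jar with white cap and paper label, 68 mm diameter, 85 mm high, standing loose behind or beside the stations; leave it alone. Origin: centre of its underside, z up
Things that resemble listed ones, but are neither listed nor needed, are in the scene too. Of the things like the cooling_plate, leave any that is purple; of the rest the larger one is meant.

How it is judged:
At the end, for the whole second after the job is handed in: The beaker stands on the cooling plate, the tin on the balance pan and the crucible on the hotplate, each upright (within 0.08 rad), its centre within 15 mm of the station's centre, its underside on the station's surface (within 4 mm), released and at rest (horizontal distance between beaker and cooling_plate below 0.015 m and z of beaker in the frame of cooling_plate between 0.024 and 0.032 m and angle between each of beaker, tin, crucible's own z axis and vertical below 0.08 rad and linear speed of each of beaker, tin, crucible below 0.02 m/s and horizontal distance between tin and balance below 0.015 m and z of tin in the frame of balance between 0.048 and 0.056 m and horizontal distance between crucible and hotplate below 0.015 m and z of crucible in the frame of hotplate between 0.086 and 0.094 m); the robot touches nothing.
It fails at once if a sample is set or falls on the bare bench top (its underside lower than 5 mm above the bench) (height (world z) of any of beaker, tin, crucible below 0.005 m).
It fails at once if a sample is tipped by more than about 35 degrees (angle between any of beaker, tin, crucible's own z axis and vertical above 0.6 rad).
It fails at once if a sample is dropped (it falls free of the fingers faster than 0.6 m/s, a fall of about 2 cm) ((contact force between beaker and the fingers below 0.01 N and linear speed of beaker above 0.6 m/s) or (contact force between tin and the fingers below 0.01 N and linear speed of tin above 0.6 m/s) or (contact force between crucible and the fingers below 0.01 N and linear speed of crucible above 0.6 m/s)).
It fails at once if the reagent bottle or the sample jar is shifted by more than 2 cm or knocked over (distance of any of reagent_bottle, sample_jar from where it was at the start of the episode above 0.02 m or angle between any of reagent_bottle, sample_jar's own z axis and vertical above 0.3 rad).
It also fails if it takes over 104 s, if anything falls off the work surface, if the arm or the gripper's body presses on something with over 40 N, if the wrist force passes 120 N, or if a joint passes its speed limit or range.

ROBOT

A 7-joint arm with a two-finger parallel gripper is mounted at the origin on the work surface. World frame = base frame: x ahead of the robot, y to its left, z up, the work surface at z = 0. Lengths are in m, angles in rad, forces in N, time in s.
With the tool pointing down it reaches from about 0.4 to 0.85 m from the base axis. Payload 6.9 kg.
Tool frame: the origin (TCP) lies midway between the tips of the shut fingers; the grasp point (between the pads) lies 19 mm behind it; z points along the fingers, y is the line along which they close (so a half turn about z gives the same grasp; the last joint's range is limited). The gripper opens to 85 mm and grips with 20 to 120 N. Pads are 22 mm wide; open, the fingers measure 114 mm over their backs; the gripper's body (76 mm by 85 mm) begins 54 mm behind the grasp point. The pads swing forward as they close: fully open they stand 13 mm farther back than shut.
Start: joints at [-1.006, 0.507, -0.238, 1.5, 0.126, 1.149, -0.155], TCP at [0.277, 0.56, 0.231] pointing down, gripper open.
Joint ranges: [-3.08, 3.08], [-0.24, 2.05], [-1.43, 1.35], [0, 2.5], [-1.52, 4.66], [0.17, 1.96], [-2.89, 2.89]. Speed limits (rad/s): [2.39, 2.39, 3.14, 3.14, 3.14, 3.14, 3.14].

INTERFACE

Orientations are given as a 3x3 rotation matrix whose columns are the frame's x, y, z axes.
In Python, from station import r gives the robot as it stands. The module is installed in compiled form; this text tells all that it offers.
- The arm moves only by the tool arm_command, never from a script. Its argument "increments" is a list of rows, each a list of 3 entries, a list of its own where there are three numbers: the shift along the tool's x, y, z scaled (see below), then the turn, a rotation vector about the tool's x, y, z scaled (see below), then the closure, from 0 (fully open) to 1 (shut). A call has 1 to 5 rows; each row shifts and turns the commanded pose from where the row before left it, along the tool's axes as they then stand; what a row does not reach is not made up. The controller multiplies each number of a shift by 0.05 m and each number of a turn by 10 degrees. A row lasts 1/8 s, in which the tool goes at most 62.5 mm and 10.7 degrees, less where a joint would pass 70% of its speed; a pose out of reach is approached as far as the arm can. A call with a number of a shift or a turn outside -1 to 1 is refused whole. A call with a gripper value outside its range is refused whole. The fingers move at their own pace and stop on an object; the grip force is fixed at half the most. Time passes only in rows, so rows that do not move let the fingers close. It gives the time, the measured TCP pose, the force, the opening and the grip force at its end, in the units of the state.
- r.get_state(): the state, without advancing time (a new reading comes with each control period).
- r.snapshot(name): name is "side" or "top" or "wrist"; returns a dict with "color" (420x560x3 uint8, red, green, blue), "camera_matrix" (3x3 intrinsics, pixels), "rvec" (rotation vector, rad) and "tvec" (3), from world to camera coordinates, as OpenCV has them. Camera axes: x right, y down, z forward; pixel columns grow to the right and rows downward; lengths in m; the calibration is good to about 2 mm. A picture is of the moment at which its call begins. There is no depth.
- r.hand_in(): hands the job in; it is judged then, once.
The state is a dict: "t": time; "joints": joint angles; "qvel": joint speeds; "tau": joint torques, N m; "tcp_pos": TCP position; "eef_rot": TCP orientation; "contact_force": force on the tool from outside, world axes, zero at the start; "ft_torque": the same for the moment, N m; "grip_width": finger opening in m; "grasp_force": force on a finger pad.
Only numpy, scipy, OpenCV 4.12 (cv2) and the standard library are available. Lean on these libraries where they do the work, as an engineer would, in place of code of your own. Each camera call takes 0.05 s, during which the arm holds its last target. There are 200 camera calls.

## Working session

There is one attempt and no reset: what is moved stays moved. The work goes in short steps, Python scripts to look and compute and a tool call to move; the robot and the scene stay as the last step left them, time stands still between calls to the robot, and variables do not carry over. Pictures are saved under pics/ and viewed, at most 14 in all, crops included, and the job is handed in when it is done.

Besides the shell and the picture viewer there is one more tool, called after ">>>" by a JSON object that holds its "api" and its "payload". arm_command: Moves the arm, as the interface text tells. Shifts and turns lie within -1 to 1; 1 stands for 0.05 m of shift or 10 degrees of turn. Its arguments: {"type":"object","properties":{"increments":{"type":"array","items":{"type":"array"}}},"required":["increments"]}

```bash
mkdir -p pics
python3 - <<'E'
from station import r
import cv2
s=r.get_state(); print(s)
for n in("top","side"):
    d=r.snapshot(n); cv2.imwrite(f"pics/{n}0.png",d["color"][:,:,::-1]); 
    R=cv2.Rodrigues(d["rvec"])[0]; print(n,d["camera_matrix"].tolist(),R.round(3).tolist(),(-R.T@d["tvec"].ravel()).round(3))
E
```

```text
{'t': 0.0, 'joints': array([-1.00550557,  0.508344  , -0.23749409,  1.50115133,  0.12567796,
        1.14891215, -0.15483834]), 'qvel': array([-0.00068905, -0.00024305,  0.00092162, -0.00044118,  0.00117902,
       -0.00030756,  0.00087994]), 'tau': array([ 6.44018892e-04, -6.20587564e+01, -2.18628377e+00, -2.49646854e+01,
        1.27635378e-02,  1.22611920e-02, -1.65315168e-05]), 'tcp_pos': array([0.27720009, 0.559587  , 0.23041841]), 'eef_rot': array([[-8.96121071e-01,  4.43808981e-01, -7.83268134e-04],
       [ 4.43809671e-01,  8.96119547e-01, -1.65341743e-03],
       [-3.18996221e-05, -1.82928418e-03, -9.99998326e-01]]), 'contact_force': array([0.0655919 , 0.84469624, 0.32295564]), 'ft_torque': array([ 0.00113158, -0.03572228,  0.06960178]), 'grasp_force': 0.0, 'grip_width': 0.08549245577238328}
top [[525.7109413453873, 0.0, 284.19547153014014], [0.0, 525.7109413453873, 204.92626940534376], [0.0, 0.0, 1.0]] [[0.02, -1.0, -0.004], [-0.993, -0.019, -0.119], [0.119, 0.006, -0.993]] [0.252 0.079 1.711]
side [[419.19985798961943, 0.0, 283.39579177312817], [0.0, 419.19985798961943, 206.34790122927473], [0.0, 0.0, 1.0]] [[0.992, -0.127, 0.011], [-0.066, -0.586, -0.807], [0.109, 0.8, -0.59]] [ 0.35  -0.759  0.722]
```

View pics/top0.png

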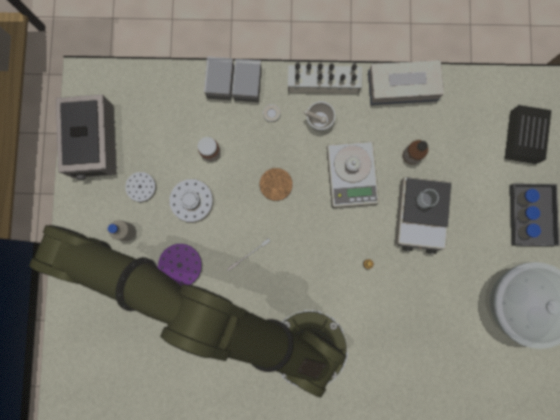

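View pics/side0.png

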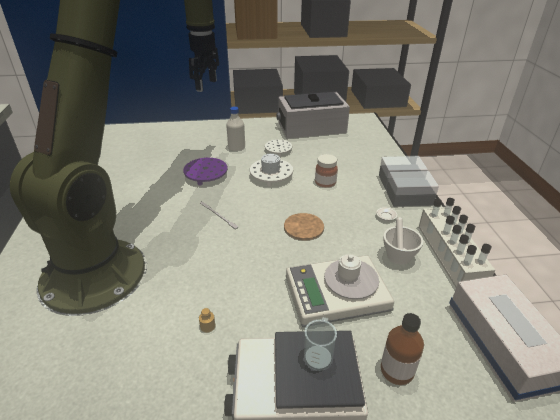

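The cooling-plate candidates in the top view are a large white one with the tin at (191,200), a small white one at (140,186) and a purple one at (180,264). Purple is excluded, and the larger white one at (191,200) holds the tin, so that is the one meant. I'll confirm this in an enlarged crop and measure.

```bash
cat > h.py <<'E'
import cv2,numpy as np
from station import r
def snap(n):
    d=r.snapshot(n); d["R"]=cv2.Rodrigues(d["rvec"])[0]; d["C"]=-d["R"].T@d["tvec"].ravel(); return d
def ray(d,px,z):
    v=d["R"].T@np.linalg.inv(d["camera_matrix"])@np.array([px[0],px[1],1.]); C=d["C"]
    return C+v*(z-C[2])/v[2]
def proj(d,p):
    return cv2.projectPoints(np.array(p,float).reshape(-1,3),d["rvec"],d["tvec"],d["camera_matrix"],None)[0].reshape(-1,2)
def rectify(d,z,x0,x1,y0,y1,s=1000):
    # metric view of plane z: rows = x decreasing, cols = y decreasing
    W=[[x1,y1,z],[x1,y0,z],[x0,y0,z],[x0,y1,z]]
    w,h=int((y1-y0)*s),int((x1-x0)*s)
    H=cv2.getPerspectiveTransform(proj(d,W).astype(np.float32),np.float32([[0,0],[w,0],[w,h],[0,h]]))
    return cv2.warpPerspective(d["color"][:,:,::-1],H,(w,h),flags=cv2.INTER_CUBIC)
E
python3 - <<'E'
from h import *
t=snap("top")
a=t["color"][130:270,100:300,::-1]; b=t["color"][130:270,300:500,::-1]
cv2.imwrite("pics/crop1.png",np.vstack([cv2.resize(i,None,fx=3.0,fy=2.1*1.0 and 3.0,interpolation=cv2.INTER_CUBIC)[:300*2][:420] for i in(a,)]))
cv2.imwrite("pics/crop2.png",cv2.resize(b,None,fx=4,fy=4,interpolation=cv2.INTER_CUBIC))
for n,px,z in(("cool",(191,200),.028),("small",(140,186),.02),("cork",(276,184),.01),("pan",(353,163),.052),("hot",(426,205),.09),("bottle",(418,150),.1),("jar",(207,148),.085),("tin",(190,200),.068),("beaker",(428,198),.16)):
    print(n,ray(t,px,z).round(3))
E
```

```text
cool [0.464 0.391 0.028]
small [0.508 0.56  0.02 ]
cork [0.525 0.117 0.01 ]
pan [ 0.591 -0.129  0.052]
hot [ 0.455 -0.351  0.09 ]
bottle [ 0.626 -0.326  0.1  ]
jar [0.624 0.336 0.085]
tin [0.459 0.386 0.068]
beaker [ 0.467 -0.339  0.16 ]
```

View pics/crop1.png

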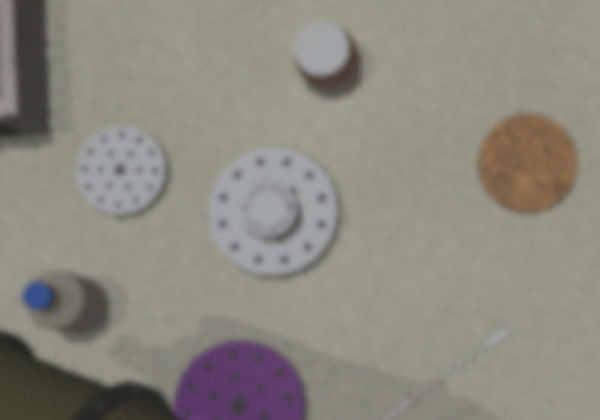

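View pics/crop2.png

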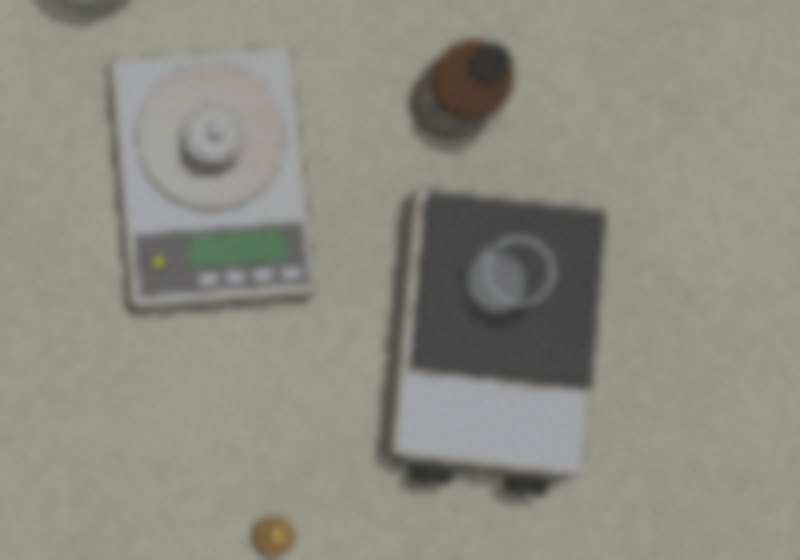

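The crop confirms it: the plate under the tin, at crop pixel (274,212), is clearly larger than the white one at (122,170). In the second crop the pan is at about (211,138), the crucible sits on it, and the heating plate corners are (425,192), (606,212), (591,387) and (411,372). The beaker rim is at (521,272) and its base at (496,282).

Run:
```python
from h import *
t=snap("top"); s=snap("side")
U=lambda c:((c[0]+.5)/4+299.5,(c[1]+.5)/4+129.5)
H=[ray(t,U(c),.09)[:2] for c in((425,192),(606,212),(591,387),(411,372))]
print("hot",np.mean(H,0).round(4),"sides",[round(float(np.linalg.norm(H[i]-H[i-1])),3) for i in range(4)],"front dir",(H[3]+H[2]-H[0]-H[1]).round(3))
B=[ray(t,U(c),.04)[:2] for c in((110,62),(290,48),(310,292),(135,305))]
f=(B[3]+B[2]-B[0]-B[1]);f/=np.linalg.norm(f)
print("bal",(np.mean(B,0)-.03*f).round(4),"front",f.round(3),"pan pt",ray(t,U((211,137.5)),.052).round(4))
def comp(d,m,px):
    n,l=cv2.connectedComponents(m.astype(np.uint8)); k=l[int(px[1]),int(px[0])]
    c=max(cv2.findContours((l==k).astype(np.uint8),cv2.RETR_EXTERNAL,cv2.CHAIN_APPROX_NONE)[0],key=len)
    return c.reshape(-1,2).astype(float)
def circ(d,c,z):
    P=np.array([ray(d,p,z)[:2] for p in c]); e=cv2.fitEllipse(P.astype(np.float32)*1000); return np.round(e[0],1),np.round(e[1],1)
for d,n,pts in((t,"top",((205,190),(276,184))),(s,"side",((255,178),(304,226)))):
    hsv=cv2.cvtColor(d["color"],cv2.COLOR_RGB2HSV); 
    print(n,"sample plate",hsv[pts[0][1],pts[0][0]],"bench",hsv[170,240],"cork",hsv[pts[1][1],pts[1][0]])
    cork=(hsv[...,0]<20)&(hsv[...,1]>90)
    print(" cork",circ(d,comp(d,cork,pts[1]),.01))
t_hsv=cv2.cvtColor(t["color"],cv2.COLOR_RGB2HSV)
print("plate",circ(t,comp(t,(t_hsv[...,1]<22)&(t_hsv[...,2]>90),(205,190)),.028))
# coarse: tin lid, crucible, beaker rim/base from crop pixels
V=lambda c:((c[0]+.5)/3+99.5,(c[1]+.5)/3+129.5)
print("tin",ray(t,V((270,209)),.068).round(4),"plate pt",ray(t,V((274,212)),.028).round(4))
print("crucible",ray(t,U((211,136)),.052+.044).round(4),"knob",ray(t,U((214,133)),.113).round(4))
print("beaker rim",ray(t,U((521,272)),.16).round(4),"base",ray(t,U((496,284)),.092).round(4))
a=s["color"][140:200,235:305,::-1];b=s["color"][240:390,280:400,::-1]
im=np.zeros((600,800,3),np.uint8); im[:300,:350]=cv2.resize(a,(350,300),interpolation=2); im[:600,350:800][:562]=cv2.resize(b,(450,562),interpolation=2); cv2.imwrite("pics/crop3.png",im)
```

```text
hot [ 0.4636 -0.3535] sides [0.142, 0.141, 0.138, 0.139] front dir [-0.278  0.026]
bal [ 0.5884 -0.126 ] front [-0.995 -0.095] pan pt [ 0.5876 -0.1271  0.052 ]
top sample plate [111  11 167] bench [ 28  27 151] cork [ 14 108 132]
 cork (array([525. , 118.9]), array([ 99.8, 100.9]))
side sample plate [ 25  23 120] bench [ 32  23 198] cork [ 15 102 168]
 cork (array([525.5, 115.8]), array([102.2, 105.9]))
plate (array([464.8, 392.3]), array([144.8, 146.1]))
tin [0.4613 0.3874 0.068 ] plate pt [0.4632 0.3905 0.028 ]
crucible [ 0.5798 -0.1216  0.096 ] knob [ 0.5788 -0.1218  0.113 ]
beaker rim [ 0.4684 -0.3445  0.16  ] base [ 0.4681 -0.3435  0.092 ]
```

View pics/crop3.png

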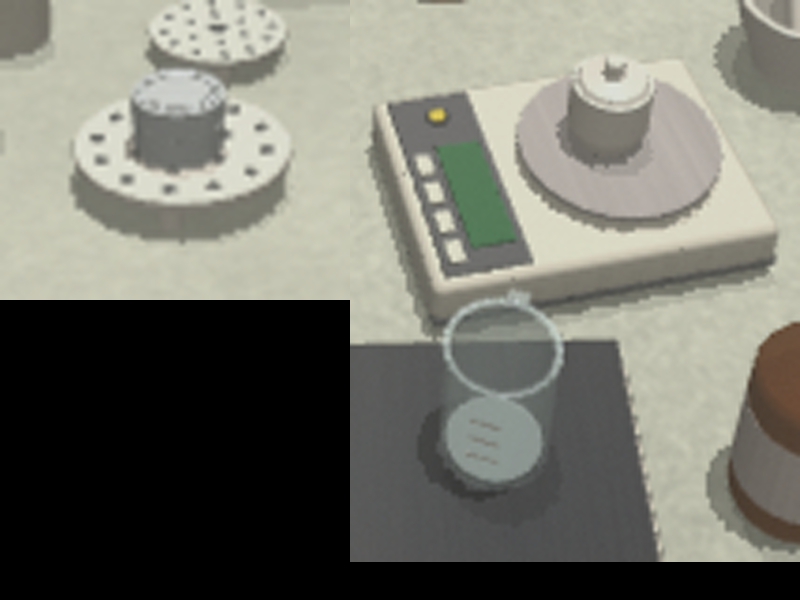

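The crop shows the tin near the middle of the larger white plate, the crucible on the pan and the beaker on the hotplate with its spout towards +y. Plan: tin to cork, beaker to plate, crucible to hotplate, then tin to balance. I'll start by aligning the tool with the world axes.

>>> {"api": "arm_command", "payload": {"increments": [[[0,0,0],[0,0,-0.88],0],[[0,0,0],[0,0,-0.88],0],[[0,0,0],[0,0,-0.88],0],[[-0.4,-0.4,0],[0,0,0],0],[[-0.7,-0.6,0],[0,0,0],0]]}}

```text
t: 0.88
tcp_pos: [0.3313, 0.5106, 0.2311]
eef_rot: [[-1.0, -0.005, -0.001], [-0.005, 1.0, 0.001], [0.001, 0.001, -1.0]]
contact_force: [0.8, -0.1, 1.0]
grip_width: 0.0853
grasp_force: 0.0
```

Run:
```python
from h import *
print({k:np.round(v,4) for k,v in r.get_state().items() if k in("tcp_pos","eef_rot","joints","contact_force")})
t=snap("top");s=snap("side")
def tri(a,b):
    P=[d["camera_matrix"]@np.c_[d["R"],np.ravel(d["tvec"])] for d in(t,s)]
    X=cv2.triangulatePoints(P[0],P[1],np.float64(a).reshape(2,1),np.float64(b).reshape(2,1)).ravel();return (X[:3]/X[3]).round(4)
U=lambda c:((c[0]+.5)/4+299.5,(c[1]+.5)/4+129.5);V=lambda c:((c[0]+.5)/3+99.5,(c[1]+.5)/3+129.5)
S=lambda c:((c[0]-349.5)/3.75+279.5,(c[1]+.5)/3.75+239.5);T=lambda c:((c[0]+.5)/5+234.5,(c[1]+.5)/5+139.5)
print("rim",tri(U((521,272)),S((503,347))),"knob",tri(U((214,133)),S((613,66))),"tin",tri(V((270,209)),T((180,92))))
print("side planes: rim",ray(s,S((503,347)),.16),"tin",ray(s,T((180,92)),.068),"plate",ray(s,T((183,149)),.028),"pan",ray(s,S((618,146)),.052))
```

```text
{'joints': array([-0.8139,  0.4911, -0.3546,  1.5449,  0.18  ,  1.1379,  0.3698]), 'tcp_pos': array([0.3313, 0.5106, 0.2311]), 'eef_rot': array([[-1.0e+00, -4.7e-03, -1.1e-03],
       [-4.7e-03,  1.0e+00,  6.0e-04],
       [ 1.1e-03,  6.0e-04, -1.0e+00]]), 'contact_force': array([ 0.7539, -0.0994,  1.0393])}
rim [ 0.4689 -0.3444  0.1603] knob [ 0.5808 -0.1227  0.1064] tin [0.4622 0.3873 0.0683]
side planes: rim [ 0.46977438 -0.34416292  0.16      ] tin [0.46385314 0.38810968 0.068     ] plate [0.4651851  0.38522603 0.028     ] pan [ 0.58775698 -0.13340897  0.052     ]
```

>>> {"api": "arm_command", "payload": {"increments": [[[-0.65,-0.62,0],[0,0,0],0],[[-0.65,-0.62,0],[0,0,0],0],[[-0.66,-0.62,0],[0,0,0],0],[[-0.66,-0.61,0],[0,0,0],0],[[0,0,0.8],[0,0,0],0]]}}

```text
t: 1.6
tcp_pos: [0.4688, 0.3843, 0.1932]
eef_rot: [[-1.0, 0.006, 0.006], [0.006, 1.0, 0.002], [-0.006, 0.002, -1.0]]
contact_force: [-0.4, 0.2, -0.8]
grip_width: 0.0851
grasp_force: 0.0
```

>>> {"api": "arm_command", "payload": {"increments": [[[0,0,0.8],[0,0,0],0],[[0,0,0.5],[0,0,0],0],[[0,0,0],[0,0,0],0]]}}

```text
t: 1.98
tcp_pos: [0.4625, 0.386, 0.1244]
eef_rot: [[-1.0, -0.001, -0.003], [-0.001, 1.0, -0.003], [0.003, -0.003, -1.0]]
contact_force: [-0.6, 0.3, 0.8]
grip_width: 0.085
grasp_force: 0.0
```

>>> {"api": "arm_command", "payload": {"increments": [[[0,0.03,0.5],[0,0,0],0],[[0,0,0.5],[0,0,0],0],[[0,0,0.4],[0,0,0],0],[[0,0,0.34],[0,0,0],0],[[0,0,0],[0,0,0],0]]}}

```text
t: 2.6
tcp_pos: [0.4633, 0.3882, 0.0389]
eef_rot: [[-1.0, -0.001, -0.001], [-0.001, 1.0, -0.001], [0.001, -0.001, -1.0]]
contact_force: [-0.1, -0.0, -0.4]
grip_width: 0.0851
grasp_force: 0.0
```

>>> {"api": "arm_command", "payload": {"increments": [[[0,0,0],[0,0,0],0.2],[[0,0,0],[0,0,0],0.3],[[0,0,0],[0,0,0],0.4],[[0,0,0],[0,0,0],0.5],[[0,0,0],[0,0,0],0.6]]}}

```text
t: 3.22
tcp_pos: [0.4641, 0.3888, 0.0409]
eef_rot: [[-1.0, -0.001, 0.002], [-0.001, 1.0, 0.001], [-0.002, 0.001, -1.0]]
contact_force: [-0.4, -1.6, 6.8]
grip_width: 0.0578
grasp_force: 63.3
```

>>> {"api": "arm_command", "payload": {"increments": [[[0,0,-0.1],[0,0,0],0.6],[[0,0,-0.3],[0,0,0],0.6],[[0,0,-0.6],[0,0,0],0.6],[[0,0,-0.6],[0,0,0],0.6],[[0,0,0],[0,0,0],0.6]]}}

```text
t: 3.85
tcp_pos: [0.4647, 0.3894, 0.1225]
eef_rot: [[-1.0, -0.001, 0.004], [-0.001, 1.0, 0.004], [-0.004, 0.004, -1.0]]
contact_force: [-0.3, 0.0, -0.8]
grip_width: 0.0577
grasp_force: 64.3
```

Run:
```python
from h import *
t=snap("wrist");s=snap("side")
cv2.imwrite("pics/w1.png",np.hstack([cv2.resize(t["color"],(400,300)),cv2.resize(s["color"][90:240,180:380],(400,300),interpolation=2)])[:,:,::-1])
```

```text
(no output)
```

View pics/w1.png

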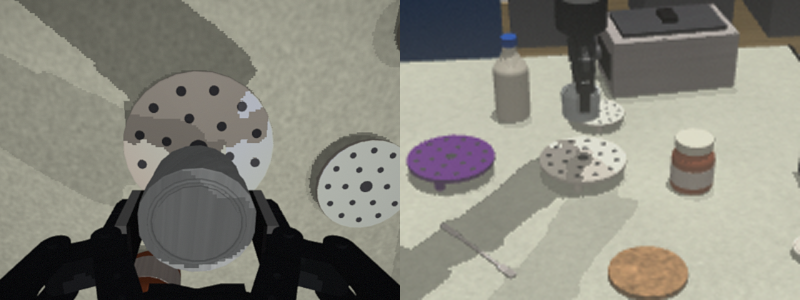

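The tin is held upright in the fingers and the plate below is free, with its centre hole at crop pixel (583,160). Next I carry the tin to the cork.

>>> {"api": "arm_command", "payload": {"increments": [[[-0.1,-0.5,0],[0,0,0],0.6],[[-0.2,-0.9,0],[0,0,0],0.6],[[-0.25,-0.9,0],[0,0,0],0.6],[[-0.25,-0.9,0],[0,0,0],0.6],[[-0.2,-0.9,0],[0,0,0],0.6]]}}

```text
t: 4.58
tcp_pos: [0.5134, 0.1814, 0.1182]
eef_rot: [[-1.0, -0.001, -0.002], [-0.001, 1.0, -0.001], [0.002, -0.001, -1.0]]
contact_force: [0.4, -0.3, -1.1]
grip_width: 0.0578
grasp_force: 64.3
```

>>> {"api": "arm_command", "payload": {"increments": [[[-0.15,-0.8,0],[0,0,0],0.6],[[-0.05,-0.5,0],[0,0,0],0.6],[[0,0,0.3],[0,0,0],0.6],[[0,0,0],[0,0,0],0.6]]}}

```text
t: 5.08
tcp_pos: [0.5223, 0.1189, 0.1025]
eef_rot: [[-1.0, -0.002, -0.004], [-0.002, 1.0, -0.0], [0.004, -0.0, -1.0]]
contact_force: [-0.2, 0.3, -2.1]
grip_width: 0.0576
grasp_force: 64.3
```

Run:
```python
from h import *
s=snap("side"); print("plate hole",ray(s,(271.3,169.8),.028))
```

```text
plate hole [0.46524684 0.38274963 0.028     ]
```

>>> {"api": "arm_command", "payload": {"increments": [[[-0.05,0,0.5],[0,0,0],0.6],[[0,0,0.5],[0,0,0],0.6],[[0,0,0.3],[0,0,0],0.6],[[0,0,0.15],[0,0,0],0.6],[[0,0,0],[0,0,0],0.6]]}}

```text
t: 5.75
tcp_pos: [0.5262, 0.1187, 0.0317]
eef_rot: [[-1.0, -0.002, -0.0], [-0.002, 1.0, -0.0], [0.0, -0.0, -1.0]]
contact_force: [-0.4, -0.8, 0.3]
grip_width: 0.0583
grasp_force: 64.3
```

>>> {"api": "arm_command", "payload": {"increments": [[[0,0,0.06],[0,0,0],0.6],[[0,0,0.06],[0,0,0],0.6],[[0,0,0.04],[0,0,0],0.6],[[0,0,0],[0,0,0],0.6]]}}

```text
t: 6.25
tcp_pos: [0.5263, 0.1183, 0.0237]
eef_rot: [[-1.0, -0.001, -0.0], [-0.001, 1.0, -0.0], [0.0, -0.0, -1.0]]
contact_force: [0.5, 0.9, -0.6]
grip_width: 0.058
grasp_force: 64.3
```

>>> {"api": "arm_command", "payload": {"increments": [[[0,0,0.02],[0,0,0],0.6],[[0,0,0],[0,0,0],0.2],[[0,0,0],[0,0,0],0],[[0,0,0],[0,0,0],0],[[0,0,0],[0,0,0],0]]}}

```text
t: 6.88
tcp_pos: [0.5263, 0.1183, 0.0228]
eef_rot: [[-1.0, -0.001, -0.0], [-0.001, 1.0, -0.0], [0.0, -0.0, -1.0]]
contact_force: [-0.1, 0.3, -0.3]
grip_width: 0.0855
grasp_force: 0.0
```

>>> {"api": "arm_command", "payload": {"increments": [[[0,0,-0.4],[0,0,0],0],[[0,0,-0.9],[0,0,0],0],[[0,0,-0.9],[0,0,0],0],[[0,0,-0.9],[0,0,0],0],[[0,0,-0.9],[0,0,0],0]]}}

```text
t: 7.5
tcp_pos: [0.526, 0.1182, 0.2244]
eef_rot: [[-1.0, -0.001, 0.0], [-0.001, 1.0, -0.0], [-0.0, -0.0, -1.0]]
contact_force: [0.8, -0.2, -0.1]
grip_width: 0.0851
grasp_force: 0.0
```

>>> {"api": "arm_command", "payload": {"increments": [[[0.1,-0.6,0],[0,0,0],0],[[0.1,-0.9,0],[0,0,0],0],[[0.1,-0.95,0],[0,0,0],0],[[0.1,-0.95,0],[0,0,0],0],[[0.1,-0.95,0],[0,0,0],0]]}}

```text
t: 8.12
tcp_pos: [0.5011, -0.1007, 0.2229]
eef_rot: [[-1.0, -0.001, 0.0], [-0.001, 1.0, -0.0], [-0.0, -0.0, -1.0]]
contact_force: [0.5, 0.1, -0.4]
grip_width: 0.085
grasp_force: 0.0
```

>>> {"api": "arm_command", "payload": {"increments": [[[0.13,-0.95,0],[0,0,0],0],[[0.13,-0.95,0],[0,0,0],0],[[0.13,-0.95,0],[0,0,0],0],[[0.13,-0.9,0],[0,0,0],0],[[0.12,-0.7,0],[0,0,0],0]]}}

```text
t: 8.75
tcp_pos: [0.4689, -0.3238, 0.2227]
eef_rot: [[-1.0, 0.0, -0.0], [0.0, 1.0, -0.0], [0.0, -0.0, -1.0]]
contact_force: [0.8, 0.5, -0.4]
grip_width: 0.0853
grasp_force: 0.0
```

>>> {"api": "arm_command", "payload": {"increments": [[[0,-0.4,0],[0,0,0],0],[[0,0,0],[0,0,0],0]]}}

```text
t: 9.0
tcp_pos: [0.4697, -0.3424, 0.2225]
eef_rot: [[-1.0, 0.001, -0.0], [0.001, 1.0, 0.0], [0.0, 0.0, -1.0]]
contact_force: [1.1, 0.2, 0.6]
grip_width: 0.0856
grasp_force: 0.0
```

Run:
```python
from h import *
t=snap("top"); w=snap("wrist")
hsv=cv2.cvtColor(t["color"],cv2.COLOR_RGB2HSV); m=((hsv[...,1]<20)&(hsv[...,2]>120)).astype(np.uint8)
m[:,:155]=0; m[:170]=0; m[230:]=0; m[:,230:]=0
c=max(cv2.findContours(m,0,1)[0],key=cv2.contourArea).reshape(-1,2)
P=np.array([ray(t,p,.028)[:2] for p in c],np.float32)*1000
print("plate",cv2.fitEllipse(P))
a=cv2.resize(t["color"][150:250,150:300],(600,400),interpolation=2)
cv2.imwrite("pics/t2.png",np.hstack([a,np.vstack([cv2.resize(w["color"],(200,150)),np.zeros((250,200,3),np.uint8)])])[:,:,::-1])
```

```text
plate ((465.01708984375, 392.6844787597656), (141.87557983398438, 143.7670135498047), 70.84638214111328)
```

View pics/t2.png

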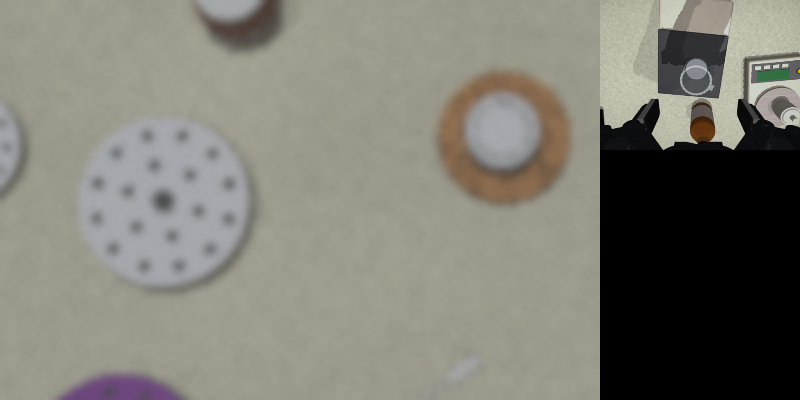

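The tin stands on the cork at crop pixel (503,131). The plate's centre hole is at (163,201), and the wrist view shows the beaker centred between the fingers. Next I go down over the beaker.

>>> {"api": "arm_command", "payload": {"increments": [[[0,-0.04,0.5],[0,0,0],0],[[0,0,0.6],[0,0,0],0],[[0,0,0.6],[0,0,0],0],[[0,0,0.4],[0,0,0],0],[[0,0,0.2],[0,0,0],0]]}}

```text
t: 9.72
tcp_pos: [0.4701, -0.3416, 0.107]
eef_rot: [[-1.0, -0.004, -0.001], [-0.004, 1.0, 0.002], [0.001, 0.002, -1.0]]
contact_force: [-1.0, -0.6, 0.3]
grip_width: 0.0854
grasp_force: 0.0
```

>>> {"api": "arm_command", "payload": {"increments": [[[0,0,0],[0,0,0],0],[[0,0,0],[0,0,0],0.2],[[0,0,0],[0,0,0],0.3],[[0,0,0],[0,0,0],0.4],[[0,0,0],[0,0,0],0.5]]}}

```text
t: 10.35
tcp_pos: [0.47, -0.3441, 0.1087]
eef_rot: [[-1.0, -0.001, 0.001], [-0.001, 1.0, -0.001], [-0.001, -0.001, -1.0]]
contact_force: [-0.3, 0.7, 5.6]
grip_width: 0.0491
grasp_force: 61.7
```

>>> {"api": "arm_command", "payload": {"increments": [[[0,0,0],[0,0,0],0.6],[[0,0,0],[0,0,0],0.6],[[0,0,0],[0,0,0],0.6]]}}

```text
t: 10.72
tcp_pos: [0.47, -0.3441, 0.1087]
eef_rot: [[-1.0, -0.001, 0.001], [-0.001, 1.0, -0.001], [-0.001, -0.001, -1.0]]
contact_force: [-1.3, 0.1, 6.0]
grip_width: 0.0491
grasp_force: 61.8
```

>>> {"api": "arm_command", "payload": {"increments": [[[0,0,-0.1],[0,0,0],0.6],[[0,0,-0.4],[0,0,0],0.6],[[0,0,-0.7],[0,0,0],0.6],[[0,0,-0.6],[0,0,0],0.6],[[0,0.4,-0.3],[0,0,0],0.6]]}}

```text
t: 11.35
tcp_pos: [0.4697, -0.3247, 0.2143]
eef_rot: [[-1.0, 0.002, 0.002], [0.002, 1.0, -0.002], [-0.002, -0.002, -1.0]]
contact_force: [-1.0, 0.9, -2.2]
grip_width: 0.0489
grasp_force: 62.0
```

>>> {"api": "arm_command", "payload": {"increments": [[[0,0.8,0],[0,0,0],0.6],[[0,0.95,0],[0,0,0],0.6],[[0,0.95,0],[0,0,0],0.6],[[0,0.95,0],[0,0,0],0.6],[[0,0.95,0],[0,0,0],0.6]]}}

```text
t: 11.98
tcp_pos: [0.4684, -0.0907, 0.2124]
eef_rot: [[-1.0, -0.002, -0.001], [-0.002, 1.0, 0.001], [0.001, 0.001, -1.0]]
contact_force: [0.5, 0.9, -0.6]
grip_width: 0.0492
grasp_force: 62.0
```

>>> {"api": "arm_command", "payload": {"increments": [[[0,0.95,0],[0,0,0],0.6],[[0,0.95,0],[0,0,0],0.6],[[0,0.95,0],[0,0,0],0.6],[[0,0.95,0],[0,0,0],0.6],[[0,0.95,0],[0,0,0],0.6]]}}

```text
t: 12.6
tcp_pos: [0.4675, 0.1461, 0.2124]
eef_rot: [[-1.0, -0.002, -0.001], [-0.002, 1.0, -0.0], [0.001, -0.0, -1.0]]
contact_force: [1.6, -1.1, -0.7]
grip_width: 0.0492
grasp_force: 62.0
```

>>> {"api": "arm_command", "payload": {"increments": [[[0,0.95,0],[0,0,0],0.6],[[0,0.95,0],[0,0,0],0.6],[[0,0.95,0],[0,0,0],0.6],[[0,0.7,0],[0,0,0],0.6],[[0,0,0],[0,0,0],0.6]]}}

```text
t: 13.22
tcp_pos: [0.4661, 0.3253, 0.2121]
eef_rot: [[-1.0, -0.007, -0.002], [-0.007, 1.0, 0.001], [0.002, 0.002, -1.0]]
contact_force: [-0.0, 0.1, -1.4]
grip_width: 0.0487
grasp_force: 62.1
```

>>> {"api": "arm_command", "payload": {"increments": [[[0,0.7,0],[0,0,0],0.6],[[0,0.55,0.4],[0,0,0],0.6],[[0,0,0.7],[0,0,0],0.6],[[0,0,0.8],[0,0,0],0.6],[[0,0,0.5],[0,0,0],0.6]]}}

```text
t: 13.85
tcp_pos: [0.4674, 0.3821, 0.0906]
eef_rot: [[-1.0, -0.001, -0.003], [-0.001, 1.0, -0.003], [0.003, -0.003, -1.0]]
contact_force: [-0.1, -0.2, -0.9]
grip_width: 0.0491
grasp_force: 62.2
```

>>> {"api": "arm_command", "payload": {"increments": [[[0,0,0.3],[0,0,0],0.6],[[0,0,0.1],[0,0,0],0.6],[[0,0,0],[0,0,0],0.6]]}}

```text
t: 14.22
tcp_pos: [0.4692, 0.3838, 0.0733]
eef_rot: [[-1.0, -0.001, 0.0], [-0.001, 1.0, 0.0], [-0.0, 0.0, -1.0]]
contact_force: [-0.3, -0.6, -0.1]
grip_width: 0.0492
grasp_force: 62.2
```

>>> {"api": "arm_command", "payload": {"increments": [[[0.07,0.12,0.2],[0,0,0],0.6],[[0,0,0.14],[0,0,0],0.6],[[0,0,0.08],[0,0,0],0.6],[[0,0,0.06],[0,0,0],0.6],[[0,0,0],[0,0,0],0.6]]}}

```text
t: 14.85
tcp_pos: [0.4655, 0.3896, 0.0486]
eef_rot: [[-1.0, -0.001, -0.0], [-0.001, 1.0, -0.0], [0.0, -0.0, -1.0]]
contact_force: [-0.0, 0.1, -0.9]
grip_width: 0.0494
grasp_force: 62.2
```

>>> {"api": "arm_command", "payload": {"increments": [[[0,0,0.02],[0,0,0],0.6],[[0,0,0],[0,0,0],0.6],[[0,0,0],[0,0,0],0.2],[[0,0,0],[0,0,0],0],[[0,0,0],[0,0,0],0]]}}

```text
t: 15.48
tcp_pos: [0.4656, 0.3898, 0.0479]
eef_rot: [[-1.0, -0.001, 0.0], [-0.001, 1.0, 0.0], [-0.0, 0.0, -1.0]]
contact_force: [-0.5, 0.5, 0.2]
grip_width: 0.0854
grasp_force: 0.0
```

>>> {"api": "arm_command", "payload": {"increments": [[[0,0,-0.3],[0,0,0],0],[[0,0,-0.7],[0,0,0],0],[[0,0,-0.9],[0,0,0],0],[[0,0,-0.9],[0,0,0],0],[[0,0,-0.6],[0,0,0],0]]}}

```text
t: 16.1
tcp_pos: [0.4658, 0.3903, 0.2214]
eef_rot: [[-1.0, -0.001, 0.003], [-0.001, 1.0, 0.002], [-0.003, 0.002, -1.0]]
contact_force: [0.2, -0.5, -0.7]
grip_width: 0.0855
grasp_force: 0.0
```

>>> {"api": "arm_command", "payload": {"increments": [[[-0.1,-0.6,0],[0,0,0],0],[[-0.2,-0.95,0],[0,0,0],0],[[-0.2,-0.95,0],[0,0,0],0],[[-0.2,-0.95,0],[0,0,0],0],[[-0.2,-0.95,0],[0,0,0],0]]}}

```text
t: 16.73
tcp_pos: [0.5109, 0.1684, 0.219]
eef_rot: [[-1.0, -0.001, 0.001], [-0.001, 1.0, 0.0], [-0.001, 0.0, -1.0]]
contact_force: [0.5, 0.8, 0.9]
grip_width: 0.0852
grasp_force: 0.0
```

>>> {"api": "arm_command", "payload": {"increments": [[[-0.2,-0.95,0],[0,0,0],0],[[-0.2,-0.95,0],[0,0,0],0],[[-0.2,-0.95,0],[0,0,0],0],[[-0.2,-0.95,0],[0,0,0],0],[[-0.2,-0.95,0],[0,0,0],0]]}}

```text
t: 17.35
tcp_pos: [0.5612, -0.0691, 0.2191]
eef_rot: [[-1.0, -0.001, 0.001], [-0.001, 1.0, -0.0], [-0.001, -0.0, -1.0]]
contact_force: [1.2, 0.8, -0.1]
grip_width: 0.0853
grasp_force: 0.0
```

>>> {"api": "arm_command", "payload": {"increments": [[[-0.2,-0.8,0],[0,0,0],0],[[-0.1,-0.3,0],[0,0,0],0],[[0,0,0],[0,0,0],0]]}}

```text
t: 17.73
tcp_pos: [0.5761, -0.1229, 0.2182]
eef_rot: [[-1.0, 0.0, 0.0], [0.0, 1.0, 0.0], [-0.0, 0.0, -1.0]]
contact_force: [0.5, 0.9, 0.5]
grip_width: 0.0852
grasp_force: 0.0
```

Run:
```python
from h import *
t=snap("top"); w=snap("wrist"); s=snap("side")
im=np.hstack([cv2.resize(t["color"][160:240,150:250],(400,320),interpolation=2),cv2.resize(w["color"],(400,320))])
im2=np.hstack([cv2.resize(s["color"][110:210,220:345],(400,280),interpolation=2),cv2.resize(s["color"][220:360,250:450],(400,280),interpolation=2)])
cv2.imwrite("pics/c4.png",np.vstack([im,im2])[:,:,::-1])
```

```text
(no output)
```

View pics/c4.png

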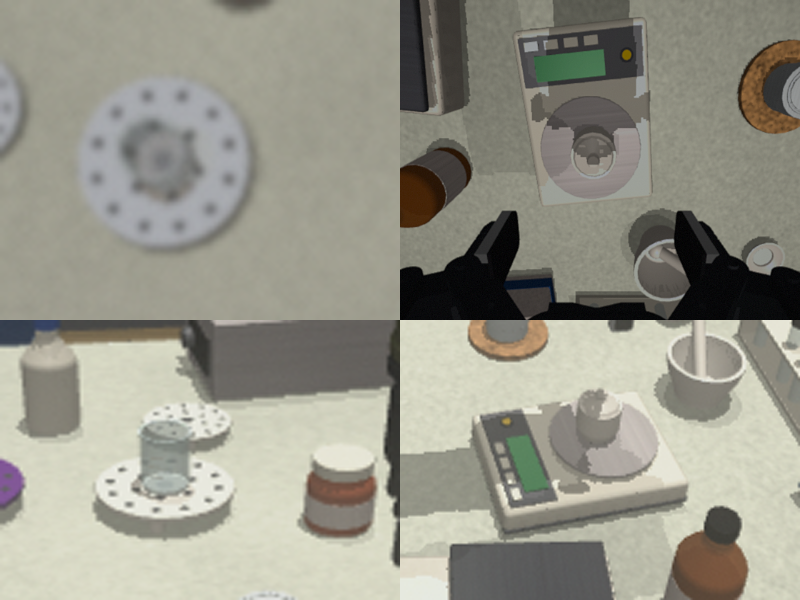

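The beaker stands in the middle of the plate, with its base at crop pixel (160,160) against the plate centre at (164,161). The wrist view shows the crucible centred between the fingers. Next I grasp it.

>>> {"api": "arm_command", "payload": {"increments": [[[-0.08,0.01,0.6],[0,0,0],0],[[0,0,0.8],[0,0,0],0],[[0,0,0.8],[0,0,0],0],[[0,0,0.5],[0,0,0],0],[[0,0,0.3],[0,0,0],0]]}}

```text
t: 18.5
tcp_pos: [0.5796, -0.1203, 0.0668]
eef_rot: [[-1.0, -0.003, -0.001], [-0.003, 1.0, 0.001], [0.001, 0.001, -1.0]]
contact_force: [0.7, -0.0, 0.5]
grip_width: 0.0855
grasp_force: 0.0
```

>>> {"api": "arm_command", "payload": {"increments": [[[0,0,0],[0,0,0],0]]}}

```text
t: 18.62
tcp_pos: [0.5797, -0.121, 0.0674]
eef_rot: [[-1.0, -0.002, -0.001], [-0.002, 1.0, 0.001], [0.001, 0.001, -1.0]]
contact_force: [-0.2, 0.6, 0.6]
grip_width: 0.0851
grasp_force: 0.0
```

>>> {"api": "arm_command", "payload": {"increments": [[[0,0,0.11],[0,0,0],0],[[0,0,0],[0,0,0],0.2],[[0,0,0],[0,0,0],0.3],[[0,0,0],[0,0,0],0.4],[[0,0,0],[0,0,0],0.5]]}}

```text
t: 19.25
tcp_pos: [0.5803, -0.1224, 0.063]
eef_rot: [[-1.0, -0.001, 0.001], [-0.001, 1.0, -0.001], [-0.001, -0.001, -1.0]]
contact_force: [-0.6, -1.3, 5.1]
grip_width: 0.0463
grasp_force: 61.0
```

>>> {"api": "arm_command", "payload": {"increments": [[[0,0,0],[0,0,0],0.6],[[0,0,0],[0,0,0],0.6],[[0,0,0],[0,0,0],0.6]]}}

```text
t: 19.62
tcp_pos: [0.5803, -0.1225, 0.0631]
eef_rot: [[-1.0, -0.001, 0.001], [-0.001, 1.0, -0.001], [-0.001, -0.001, -1.0]]
contact_force: [-1.1, -1.0, 5.2]
grip_width: 0.0461
grasp_force: 61.0
```

>>> {"api": "arm_command", "payload": {"increments": [[[0,0,-0.1],[0,0,0],0.6],[[0,0,-0.5],[0,0,0],0.6],[[0,0,-0.9],[0,0,0],0.6],[[0.3,-0.3,-0.9],[0,0,0],0.6],[[0.6,-0.6,-0.5],[0,0,0],0.6]]}}

```text
t: 20.25
tcp_pos: [0.5364, -0.1661, 0.2098]
eef_rot: [[-1.0, -0.004, 0.004], [-0.004, 1.0, 0.0], [-0.004, 0.0, -1.0]]
contact_force: [0.0, -0.7, -0.2]
grip_width: 0.0463
grasp_force: 61.5
```

>>> {"api": "arm_command", "payload": {"increments": [[[0.5,-0.8,0],[0,0,0],0.6],[[0.4,-0.9,0],[0,0,0],0.6],[[0.3,-0.9,0],[0,0,0],0.6],[[0.2,-0.8,0],[0,0,0],0.6],[[0,-0.3,0],[0,0,0],0.6]]}}

```text
t: 20.88
tcp_pos: [0.4636, -0.3552, 0.2072]
eef_rot: [[-1.0, 0.003, -0.001], [0.003, 1.0, -0.001], [0.001, -0.001, -1.0]]
contact_force: [-1.1, 2.3, -1.7]
grip_width: 0.0461
grasp_force: 61.5
```

>>> {"api": "arm_command", "payload": {"increments": [[[0,0,0],[0,0,0],0.6]]}}

```text
t: 21.0
tcp_pos: [0.4653, -0.3524, 0.2071]
eef_rot: [[-1.0, 0.0, 0.0], [0.0, 1.0, 0.001], [-0.0, 0.001, -1.0]]
contact_force: [0.3, 0.6, 0.3]
grip_width: 0.046
grasp_force: 61.5
```

Run:
```python
from h import *
s=snap("side"); t=snap("top")
cv2.imwrite("pics/s5.png",np.hstack([cv2.resize(s["color"][220:420,220:420],(400,400),interpolation=2),cv2.resize(t["color"][130:230,310:410],(400,400),interpolation=2)])[:,:,::-1])
```

```text
(no output)
```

View pics/s5.png

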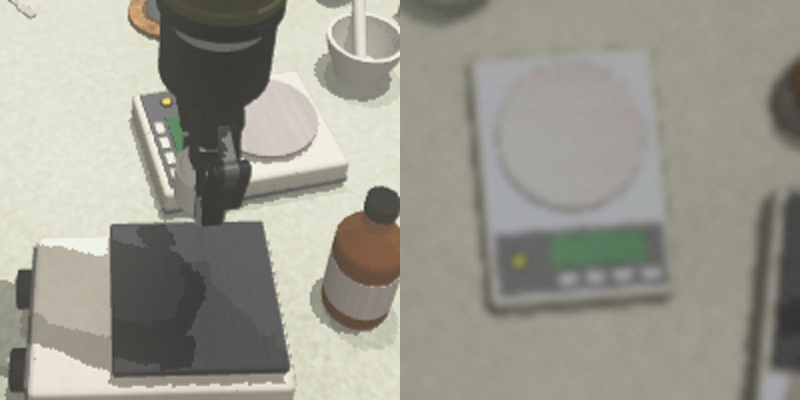

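The crucible is held over the hotplate. In the side crop the plate corners are (110,225), (262,222), (290,373) and (112,375), and the pan is now empty at top-crop pixel (572,136).

Run:
```python
from h import *
s=snap("side")
P=[ray(s,(220+x/2,220+y/2),.09)[:2] for x,y in((110,225),(262,222),(290,373),(112,375))]
print(np.mean(P,0),np.round(P,3).tolist())
```

```text
[ 0.46448354 -0.35970014] [[0.403, -0.283], [0.54, -0.297], [0.526, -0.437], [0.389, -0.422]]
```

>>> {"api": "arm_command", "payload": {"increments": [[[0,0,0.5],[0,0,0],0.6],[[0,0,0.6],[0,0,0],0.6],[[0,0,0.5],[0,0,0],0.6],[[0,0,0.2],[0,0,0],0.6],[[0,0,0],[0,0,0],0.6]]}}

```text
t: 21.78
tcp_pos: [0.4656, -0.3513, 0.1172]
eef_rot: [[-1.0, -0.002, -0.0], [-0.002, 1.0, 0.001], [0.0, 0.001, -1.0]]
contact_force: [0.5, -0.4, -1.3]
grip_width: 0.0458
grasp_force: 61.5
```

>>> {"api": "arm_command", "payload": {"increments": [[[0.02,-0.08,0.12],[0,0,0],0.6],[[0,0,0.1],[0,0,0],0.6],[[0,0,0.06],[0,0,0],0.6],[[0,0,0.02],[0,0,0],0.6],[[0,0,0],[0,0,0],0.6]]}}

```text
t: 22.4
tcp_pos: [0.4643, -0.3562, 0.1023]
eef_rot: [[-1.0, -0.001, 0.0], [-0.001, 1.0, -0.0], [-0.0, -0.0, -1.0]]
contact_force: [-0.2, 1.2, -0.8]
grip_width: 0.046
grasp_force: 61.5
```

Released gently about 1 mm above contact, then up and away towards the cork (.526,.118).

>>> {"api": "arm_command", "payload": {"increments": [[[0,0,0.02],[0,0,0],0.6],[[0,0,0],[0,0,0],0.6],[[0,0,0],[0,0,0],0.2],[[0,0,0],[0,0,0],0],[[0,0,0],[0,0,0],0]]}}

```text
t: 23.02
tcp_pos: [0.4643, -0.3563, 0.1014]
eef_rot: [[-1.0, -0.001, 0.0], [-0.001, 1.0, -0.0], [-0.0, -0.0, -1.0]]
contact_force: [-0.9, 0.8, -0.0]
grip_width: 0.0852
grasp_force: 0.0
```

>>> {"api": "arm_command", "payload": {"increments": [[[0,0,-0.3],[0,0,0],0],[[0,0,-0.7],[0,0,0],0],[[0,0,-0.9],[0,0,0],0],[[0,0.4,-0.6],[0,0,0],0],[[-0.1,0.9,0],[0,0,0],0]]}}

```text
t: 23.65
tcp_pos: [0.4701, -0.2931, 0.2299]
eef_rot: [[-1.0, 0.003, 0.005], [0.003, 1.0, -0.004], [-0.005, -0.004, -1.0]]
contact_force: [1.4, 0.6, -0.3]
grip_width: 0.0853
grasp_force: 0.0
```

>>> {"api": "arm_command", "payload": {"increments": [[[-0.15,0.95,0],[0,0,0],0],[[-0.15,0.95,0],[0,0,0],0],[[-0.15,0.95,0],[0,0,0],0],[[-0.15,0.95,0],[0,0,0],0],[[-0.15,0.95,0],[0,0,0],0]]}}

```text
t: 24.28
tcp_pos: [0.5067, -0.0522, 0.2276]
eef_rot: [[-1.0, -0.001, 0.001], [-0.001, 1.0, -0.0], [-0.001, -0.0, -1.0]]
contact_force: [0.9, -0.3, 0.1]
grip_width: 0.0851
grasp_force: 0.0
```

>>> {"api": "arm_command", "payload": {"increments": [[[-0.15,0.95,0],[0,0,0],0],[[-0.15,0.95,0],[0,0,0],0],[[-0.1,0.9,0],[0,0,0],0],[[0,0.5,0],[0,0,0],0],[[0,0,0],[0,0,0],0]]}}

```text
t: 24.9
tcp_pos: [0.526, 0.1139, 0.2273]
eef_rot: [[-1.0, -0.005, 0.001], [-0.005, 1.0, 0.001], [-0.001, 0.001, -1.0]]
contact_force: [-0.1, -0.1, -0.1]
grip_width: 0.0857
grasp_force: 0.0
```

>>> {"api": "arm_command", "payload": {"increments": [[[0.02,0.08,0.6],[0,0,0],0],[[0,0,0.9],[0,0,0],0],[[0,0,0.9],[0,0,0],0],[[0,0,0.7],[0,0,0],0],[[0,0,0.5],[0,0,0],0]]}}

```text
t: 25.52
tcp_pos: [0.5252, 0.1133, 0.0453]
eef_rot: [[-1.0, 0.001, -0.001], [0.001, 1.0, -0.001], [0.001, -0.001, -1.0]]
contact_force: [0.6, 0.3, 0.2]
grip_width: 0.0854
grasp_force: 0.0
```

>>> {"api": "arm_command", "payload": {"increments": [[[0,0,0.2],[0,0,0],0],[[0,0,0],[0,0,0],0]]}}

```text
t: 25.78
tcp_pos: [0.5255, 0.1145, 0.0365]
eef_rot: [[-1.0, 0.0, -0.0], [0.0, 1.0, -0.001], [0.0, -0.001, -1.0]]
contact_force: [0.2, -0.1, 0.7]
grip_width: 0.0854
grasp_force: 0.0
```

Run:
```python
from h import *
t=snap("top"); s=snap("side")
cv2.imwrite("pics/c6.png",np.hstack([cv2.resize(t["color"][160:260,380:480],(400,400),interpolation=2),cv2.resize(s["color"][270:420,220:370],(400,400),interpolation=2)])[:,:,::-1])
```

View pics/c6.png

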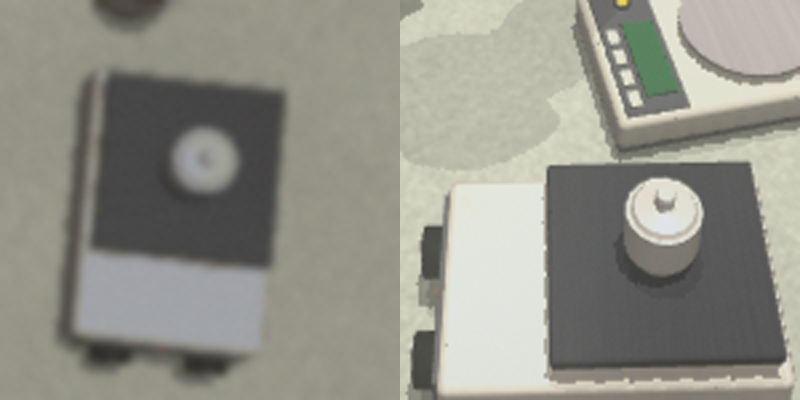

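The crucible stands upright near the middle of the heating plate: the plate centre is at (188,169), and the knob at (206,159) matches once its height is allowed for. Next I grasp the tin.

>>> {"api": "arm_command", "payload": {"increments": [[[0,0.08,0.15],[0,0,0],0],[[0,0,0.1],[0,0,0],0],[[0,0,0],[0,0,0],0.2],[[0,0,0],[0,0,0],0.3],[[0,0,0],[0,0,0],0.4]]}}

```text
t: 26.5
tcp_pos: [0.5252, 0.1192, 0.0244]
eef_rot: [[-1.0, -0.001, 0.0], [-0.001, 1.0, -0.0], [-0.0, -0.0, -1.0]]
contact_force: [-2.6, -1.4, 6.1]
grip_width: 0.0578
grasp_force: 63.6
```

>>> {"api": "arm_command", "payload": {"increments": [[[0,0,0],[0,0,0],0.5],[[0,0,0],[0,0,0],0.6],[[0,0,0],[0,0,0],0.6],[[0,0,0],[0,0,0],0.6]]}}

```text
t: 27.0
tcp_pos: [0.5252, 0.1192, 0.0243]
eef_rot: [[-1.0, -0.001, 0.0], [-0.001, 1.0, -0.0], [-0.0, -0.0, -1.0]]
contact_force: [-1.4, -0.8, 6.2]
grip_width: 0.0581
grasp_force: 63.7
```

>>> {"api": "arm_command", "payload": {"increments": [[[0,0,-0.1],[0,0,0],0.6],[[0,0,-0.5],[0,0,0],0.6],[[0,0,-0.9],[0,0,0],0.6],[[0,0,-0.8],[0,0,0],0.6],[[-0.1,-0.5,-0.3],[0,0,0],0.6]]}}

```text
t: 27.62
tcp_pos: [0.5311, 0.0967, 0.1567]
eef_rot: [[-1.0, -0.005, 0.004], [-0.005, 1.0, 0.002], [-0.004, 0.002, -1.0]]
contact_force: [0.2, -0.5, -0.8]
grip_width: 0.0579
grasp_force: 64.4
```

>>> {"api": "arm_command", "payload": {"increments": [[[-0.25,-0.9,0],[0,0,0],0.6],[[-0.3,-0.9,0],[0,0,0],0.6],[[-0.3,-0.9,0],[0,0,0],0.6],[[-0.2,-0.9,0],[0,0,0],0.6],[[-0.15,-0.7,0],[0,0,0],0.6]]}}

```text
t: 28.25
tcp_pos: [0.5905, -0.1231, 0.1538]
eef_rot: [[-1.0, 0.001, -0.0], [0.001, 1.0, -0.0], [0.0, -0.0, -1.0]]
contact_force: [0.4, 0.1, -1.0]
grip_width: 0.0577
grasp_force: 64.4
```

>>> {"api": "arm_command", "payload": {"increments": [[[0,-0.1,0],[0,0,0],0.6],[[0,0,0],[0,0,0],0.6]]}}

```text
t: 28.5
tcp_pos: [0.5902, -0.1253, 0.1537]
eef_rot: [[-1.0, -0.001, -0.0], [-0.001, 1.0, 0.001], [0.0, 0.001, -1.0]]
contact_force: [-0.1, 1.1, -0.6]
grip_width: 0.0579
grasp_force: 64.4
```

>>> {"api": "arm_command", "payload": {"increments": [[[0.04,-0.05,0.4],[0,0,0],0.6],[[0,0,0.5],[0,0,0],0.6],[[0,0,0.4],[0,0,0],0.6],[[0,0,0.2],[0,0,0],0.6],[[0,0,0],[0,0,0],0.6]]}}

```text
t: 29.12
tcp_pos: [0.5883, -0.1269, 0.0786]
eef_rot: [[-1.0, -0.003, -0.001], [-0.003, 1.0, 0.001], [0.001, 0.001, -1.0]]
contact_force: [-0.7, -0.5, -0.7]
grip_width: 0.0581
grasp_force: 64.4
```

>>> {"api": "arm_command", "payload": {"increments": [[[0,-0.02,0.1],[0,0,0],0.6],[[0,0,0.08],[0,0,0],0.6],[[0,0,0.04],[0,0,0],0.6],[[0,0,0.01],[0,0,0],0.6],[[0,0,0],[0,0,0],0.6]]}}

```text
t: 29.75
tcp_pos: [0.5886, -0.1292, 0.0674]
eef_rot: [[-1.0, -0.001, 0.0], [-0.001, 1.0, -0.0], [-0.0, -0.0, -1.0]]
contact_force: [-1.0, 0.5, -1.0]
grip_width: 0.0578
grasp_force: 64.4
```

>>> {"api": "arm_command", "payload": {"increments": [[[0,0,0.02],[0,0,0],0.6],[[0,0,0],[0,0,0],0.6],[[0,0,0],[0,0,0],0.2],[[0,0,0],[0,0,0],0],[[0,0,0],[0,0,0],0]]}}

```text
t: 30.38
tcp_pos: [0.5885, -0.1291, 0.0663]
eef_rot: [[-1.0, -0.001, 0.0], [-0.001, 1.0, -0.0], [-0.0, -0.0, -1.0]]
contact_force: [0.3, -0.0, -0.4]
grip_width: 0.0855
grasp_force: 0.0
```

>>> {"api": "arm_command", "payload": {"increments": [[[0,0,-0.3],[0,0,0],0],[[0,0,-0.8],[0,0,0],0],[[0,0,-0.9],[0,0,0],0],[[0,0.8,-0.5],[0,0,0],0],[[0.3,0.9,0],[0,0,0],0]]}}

```text
t: 31.0
tcp_pos: [0.5754, -0.0435, 0.1947]
eef_rot: [[-1.0, 0.001, 0.006], [0.001, 1.0, 0.0], [-0.006, 0.0, -1.0]]
contact_force: [-0.1, 0.2, -1.6]
grip_width: 0.0853
grasp_force: 0.0
```

>>> {"api": "arm_command", "payload": {"increments": [[[0.3,0.9,0],[0,0,0],0],[[0.3,0.9,0],[0,0,0],0],[[0.3,0.9,0],[0,0,0],0],[[0,0,0],[0,0,0],0],[[0,0,0],[0,0,0],0]]}}

```text
t: 31.62
tcp_pos: [0.5286, 0.0903, 0.192]
eef_rot: [[-1.0, -0.001, 0.001], [-0.001, 1.0, -0.001], [-0.001, -0.001, -1.0]]
contact_force: [0.6, -0.6, 0.6]
grip_width: 0.0852
grasp_force: 0.0
```

Run:
```python
from h import *
t=snap("top"); s=snap("side")
cv2.imwrite("pics/f.png",np.hstack([cv2.resize(t["color"][125:245,160:460],(400,160),interpolation=2),cv2.resize(t["color"][135:215,310:510],(400,160),interpolation=2)])[:,:,::-1])
im=cv2.resize(s["color"][120:420,180:480],(600,600))
a=cv2.imread("pics/f.png"); z=np.zeros((600,800,3),np.uint8); z[:160]=a; z[160:,:]=cv2.resize(s["color"][140:400,220:480,::-1],(440,440))[:, :].repeat(1,1) if False else 0
z[160:600,:440]=cv2.resize(s["color"][140:400,200:460,::-1],(440,440),interpolation=2); z[160:520,440:]=cv2.resize(t["color"][130:200,320:390,::-1],(360,360),interpolation=2)
cv2.imwrite("pics/f.png",z)
```

```text
(no output)
```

View pics/f.png

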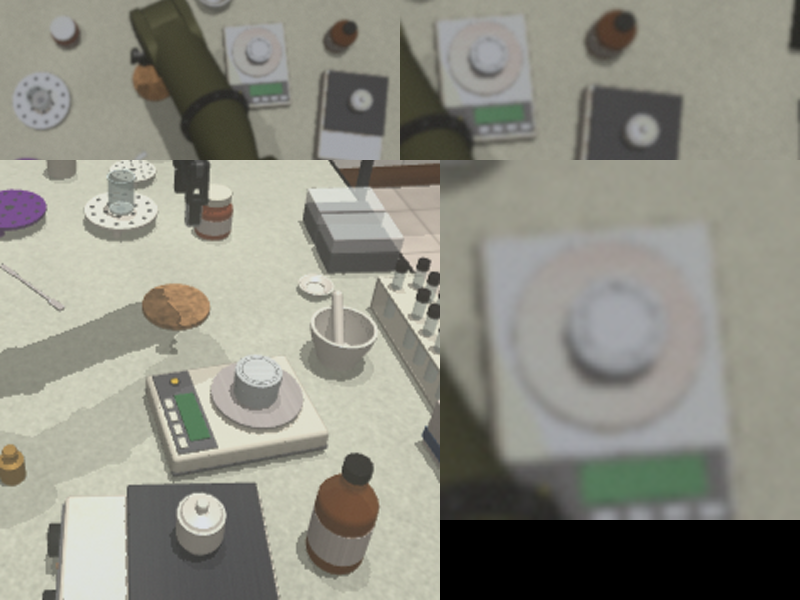

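The tin stands in the middle of the pan (lid at (614,325), pan at (608,335)). The crucible is on the hotplate and the beaker on the plate, and the gripper is clear of everything.

```bash
python3 -c "
from station import r
print(r.hand_in())"
```

```text
the job is handed in; nothing more can be done
None
```

The job is handed in at about 32 s: the beaker is on the cooling plate, the tin on the balance pan and the crucible on the hotplate, all upright and near centre in the last pictures; no verdict came back.

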